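# Stack the modelling-class boxes so that their bases lock over the lid lugs

### The job

Stack the three lidded boxes for storage, leaving the tallest where it is as the foot of the stack: first set the middle-sized one on it, then the lowest one on top of that, each let down gently, never dropped, until its base recesses sit fully home over both lugs of the lid below, either way round. The lids seldom sit true on their boxes, so feel for the lugs. Leave the clay figure and everything else on the table as it stands, and let go of the stack.

Things in the scene. Friction and masses are not known exactly. Their poses are not given: they have to be found in the camera images.
- base_box_center (a point): Tallest box, grey, white lid, 150 long (x) x 60 wide (y) x 70 mm high, 1.8 kg. Point: centre, half-way up. The lid bears 2 square-edged lugs 26 (x) x 30 (y), 12 mm high, 40 mm either side of the lid's middle along x. The clamped-on lid seldom sits true: lid and lugs stand, firmly, anywhere up to 5 mm off this centre along x and 4 mm along y. All 3 boxes have this lid.
- deep_box_center (a point): Middle-sized box, like the tallest but 62 mm high, 0.5 kg, on the table left or right. Point: centre, half-way up, 31 mm above its underside. Flat parallel sides (60 mm apart) up to the 10 mm thick lid. Underside: 2 recesses 30 (x) x 34 (y), 13.5 mm deep, no lead-in, 40 mm either side of centre along x. Fully home, this point is 66 mm above the tallest box's; perched on lug tops 78 mm.
- shallow_box_center (a point): Lowest box, same length and width, sides, recesses and lid as the others but 46 mm high, 0.35 kg, on the table on the other side. Point: centre, half-way up, 23 mm above its underside. Fully home on the middle-sized box, this point is 54 mm above that box's centre; perched on its lug tops 66 mm. Its fit, too, is that box's lid, which stands off centre by its own hidden amount.
- figure: Bystander: grey dried-clay seated figure on a plinth 62 by 74 mm, 113 mm tall, on the blue board at the back; fragile. Origin under its centre.
- tool_tray: Bystander: open grey tray 200 by 85 by 38 mm with modelling tools, at the left. Origin under its centre, x along its length.
- beater: Bystander: flat wooden paddle 225 mm long, blade 130 by 56 mm, 16 mm thick. Origin on the underside, 15 mm from the blade's near end; x towards the blade's far end.
- glass_jar: Bystander: glass jar with steel cap, 68 mm across, 100 mm tall. Origin under its centre.
- wood_block: Bystander: plain wooden block 110 by 75 by 35 mm near the robot's foot. Origin under its centre, x along its length.
- enamel_bowl: Bystander: white bowl 124 mm across, 55 mm high, at the right. Origin under its centre.
- chalk_carton: Bystander: open carton of chalk 100 by 75 by 50 mm, at the left. Origin under its centre, x along its length.
Not all that is in view belongs to the job. What is shaped like the part that bears base_box_center but green is not meant.

How it is judged:
On the way, in this order (a step that is already met when the one before it is completed fails the run):
1. the middle-sized box is fully home on the tallest box, before the lowest box has been taken from the table (z of deep_box_center in the frame of base_box_center between 0.062 and 0.0685 m and horizontal distance between deep_box_center and base_box_center below 0.011 m and angle between the x axis of deep_box_center and the x axis of base_box_center, either way round below 0.12 rad and angle between deep_box_center's own z axis and vertical below 0.03 rad and distance of shallow_box_center from where it was at the start of the episode below 0.03 m), for 0.2 s.
2. the lowest box is fully home on the middle-sized box (z of deep_box_center in the frame of base_box_center between 0.062 and 0.0685 m and horizontal distance between deep_box_center and base_box_center below 0.011 m and angle between the x axis of deep_box_center and the x axis of base_box_center, either way round below 0.12 rad and angle between each of deep_box_center, shallow_box_center's own z axis and vertical below 0.03 rad and z of shallow_box_center in the frame of deep_box_center between 0.05 and 0.0565 m and horizontal distance between shallow_box_center and deep_box_center below 0.011 m and angle between the x axis of shallow_box_center and the x axis of deep_box_center, either way round below 0.12 rad), for 0.2 s.
At the end, for the whole second after the job is handed in: Tallest box upright on the table; middle box home on it (centres 66 mm apart in height, +2.5/-4 mm, within 11 mm sideways, parallel within 0.12 rad either way round, upright within 0.03 rad); lowest box home on the middle one (54 mm, same tolerances); all at rest and released (all of step 2 and linear speed of each of base_box, deep_box, shallow_box below 0.02 m/s and contact force between the fingers and deep_box below 0.1 N and contact force between the fingers and shallow_box below 0.1 N and angle between base_box_center's own z axis and vertical below 0.03 rad and height (world z) of base_box_center below 0.04 m); the robot touches nothing.
It fails at once if the clay figure is shifted more than 10 mm or tipped (distance of figure from where it was at the start of the episode above 0.01 m or angle between figure's own z axis and vertical above 0.2 rad).
It fails at once if another bystander is shifted more than 20 mm (distance of any of tool_tray, beater, glass_jar, wood_block, enamel_bowl, chalk_carton from where it was at the start of the episode above 0.02 m).
It fails at once if the tallest box is moved from its place (more than 30 mm) or lifted (distance of base_box_center from where it was at the start of the episode above 0.03 m or height (world z) of base_box_center above 0.045 m).
It fails at once if a box is dropped or slammed onto the one below (faster than 0.35 m/s in the last 20 mm) ((linear speed of deep_box above 0.35 m/s and horizontal distance between deep_box_center and base_box_center below 0.04 m and z of deep_box_center in the frame of base_box_center between 0.046 and 0.086 m) or (linear speed of shallow_box above 0.35 m/s and horizontal distance between shallow_box_center and deep_box_center below 0.04 m and z of shallow_box_center in the frame of deep_box_center between 0.034 and 0.074 m)).
It also fails if it takes over 67 s, if anything falls off the work surface, if the arm or the gripper's body presses on something with over 40 N, if the wrist force passes 120 N, or if a joint passes its speed limit or range.

### The arm

A 6-joint arm with a two-finger parallel gripper is mounted at the origin on the work surface. World frame = base frame: x ahead of the robot, y to its left, z up, the work surface at z = 0. Lengths are in m, angles in rad, forces in N, time in s.
With the tool pointing down it reaches from about 0.35 to 0.975 m from the base axis. Payload 4.9 kg.
Tool frame: the origin (TCP) lies at the very end of the fingers, on their centre line; the grasp point (between the pads) lies 19 mm behind it; z points along the fingers, y is the line along which they close (so a half turn about z gives the same grasp; the last joint's range is limited). The gripper opens to 85 mm and grips with 20 to 120 N. Pads are 22 mm wide; open, the fingers measure 114 mm over their backs; the gripper's body (76 mm by 85 mm) begins 54 mm behind the grasp point. The pads swing forward as they close: fully open they stand 13 mm farther back than shut.
Start: joints at [1.151, 0.053, 1.613, -0, 1.476, -0.119], TCP at [0.185, 0.597, 0.231] pointing down, gripper open.
Joint ranges: [-3.01, 3.01], [-1.01, 2.22], [0.06, 2.58], [-1.02, 4.17], [0.09, 2.62], [-3.14, 3.14]. Speed limits (rad/s): [2.57, 2.57, 3.14, 3.14, 3.14, 3.14].

### API

Orientations are given as a rotation vector (axis times angle).
In Python, from rig import * gives the robot as it stands. The module is installed in compiled form; this text tells all that it offers.
- The arm moves only by the tool servo_tool, never from a script. Its argument "increments" is a list of rows, each a list of 7 numbers: the shift along the world's x, y, z each as a share of 30 mm, from -1 to 1, then the turn, a rotation vector about the world's x, y, z each as a share of 90 degrees, from -1 to 1, then the gripper command: -1 is shut, 1 is fully open, values between are in proportion. A call has 1 to 20 rows; each row shifts and turns the commanded pose from where the row before left it; what a row does not reach is not made up. A row lasts 1/12 s, in which the tool goes at most 41.7 mm and 7.16 degrees, less where a joint would pass 70% of its speed; a pose out of reach is approached as far as the arm can. A call with a number of a shift or a turn outside -1 to 1 is refused whole. A call with a gripper value outside its range is refused whole. The fingers move at their own pace and stop on an object; the grip force is fixed at half the most. Time passes only in rows, so rows that do not move let the fingers close. It gives the time, the measured TCP pose, the force, the opening and the grip force at its end, in the units of the state.
- get_state(): the state, without advancing time (a new reading comes with each control period).
- snapshot(name): name is "scene" or "top" or "wrist"; returns a dict with "img" (480x640x3 uint8, blue, green, red), "depth" (480x640 float32, m along the optical axis (not along the pixel's ray), 0 where there is no reading), "K" (3x3 intrinsics, pixels), "R" (3x3) and "t" (3): a world point X has camera coordinates R X + t; the wrist camera has in their place "tool_from_camera" (4x4, takes a point from camera to tool coordinates, whose origin is the TCP and whose axes are the flange's). Camera axes: x right, y down, z forward; pixel columns grow to the right and rows downward; lengths in m; the calibration is good to about 2 mm. A picture is of the moment at which its call begins: read the wrist's pose just before it.
- close_job(): hands the job in; it is judged then, once.
The state is a dict: "time_s": time; "joint_positions": joint angles; "joint_vel": joint speeds; "tau": joint torques, N m; "tool_pos": TCP position; "ee_rot": TCP orientation; "ft_force": force on the tool from outside, world axes, zero at the start; "wrist_torque": the same for the moment, N m; "finger_gap": finger opening in m; "grip_force": force on a finger pad.
Only numpy, scipy, OpenCV 4.12 (cv2) and the standard library are available. Lean on these libraries where they do the work, as an engineer would, in place of code of your own. Each camera call takes 0.05 s, during which the arm holds its last target. There are 200 camera calls.

## Working session

There is one attempt and no reset: what is moved stays moved. The work goes in short steps, Python scripts to look and compute and a tool call to move; the robot and the scene stay as the last step left them, time stands still between calls to the robot, and variables do not carry over. Pictures are saved under pics/ and viewed, at most 10 in all, crops included, and the job is handed in when it is done.

Besides the shell and the picture viewer there is one more tool, called after "Request:" by a JSON object that holds its "fn" and its "kwargs", one argument or row to a line. servo_tool: Moves the arm, as the interface text tells. Its arguments: {"type":"object","properties":{"increments":{"type":"array"}},"required":["increments"]}

```bash
mkdir -p pics
cat > h.py <<'E'
from rig import *
import numpy as np, cv2
def world(s):
    d=s["depth"];K=s["K"];v,u=np.mgrid[0:480,0:640]
    c=np.stack([(u-K[0,2])*d/K[0,0],(v-K[1,2])*d/K[1,1],d],-1)
    return (c-s["t"])@s["R"]   # R^T (c-t)
E
python3 - <<'E'
from h import *
for n in("scene","top"):
    s=snapshot(n); cv2.imwrite(f"pics/{n}0.png",s["img"]); np.savez(f"{n}0.npz",**s)
print(get_state())
E
```

```text
{'time_s': 0.1, 'joint_positions': array([ 1.15100437e+00,  5.32724147e-02,  1.61416144e+00, -2.69562156e-06,
        1.47597355e+00, -1.19040217e-01]), 'joint_vel': array([ 1.34513396e-03, -1.76110209e-03, -2.43401285e-03, -1.86203970e-03,
       -8.21888170e-04, -3.15229596e-05]), 'tau': array([ 1.28494426e-04, -3.94903493e+01, -3.71362603e+01, -1.79211665e-04,
        3.92289046e-03, -2.19760585e-05]), 'tool_pos': array([0.1849442 , 0.59642551, 0.23019453]), 'ee_rot': array([-4.70568726e-01, -3.10566312e+00,  2.74847102e-03]), 'ft_force': array([ 0.6224261 ,  1.17342061, -0.70017247]), 'wrist_torque': array([0.05430385, 0.02592827, 0.0312721 ]), 'grip_force': 0.0, 'finger_gap': 0.08542524454854898}
```

View pics/scene0.png

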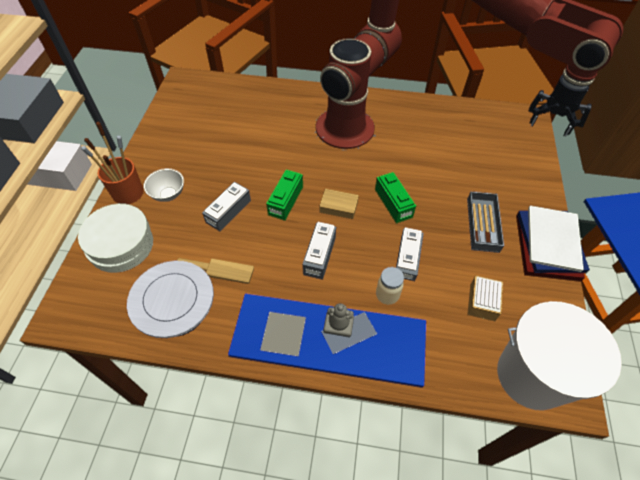

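View pics/top0.png

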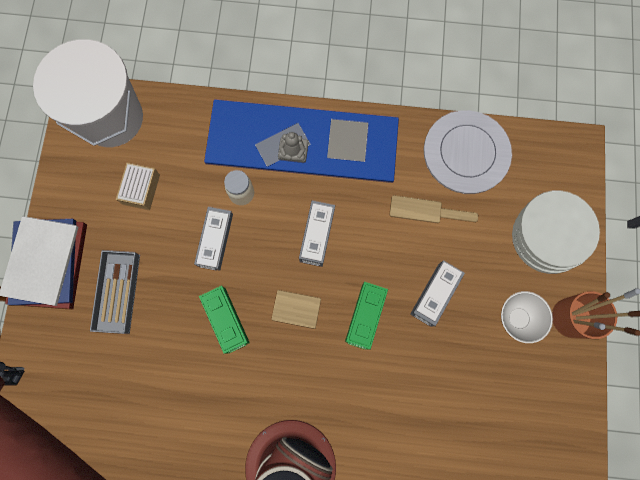

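The top view shows three white-lidded boxes, at about (213,238), (316,233) and (438,293). The lookalikes are the green boxes at (223,320) and (367,315), which I exclude by colour. The heights will tell the white ones apart.

```bash
cat > seg.py <<'E'
from h import *
s=dict(np.load("top0.npz")); W=world(s); im=s["img"].astype(int)
print("cam",-s["R"].T@s["t"])
for n,(u,v) in dict(left=(213,238),mid=(316,233),right=(438,293)).items():
    m=np.zeros((480,640),bool); m[v-45:v+45,u-40:u+40]=True
    m&=(s["depth"]>0)&(W[...,2]>.03)&(im.min(-1)>60)&(im.max(-1)-im.min(-1)<40)
    k,l,st,c=cv2.connectedComponentsWithStats(m.astype(np.uint8)); m=l==1+np.argmax(st[1:,4])
    P=W[m]; h=np.median(P[:,2]); lid=P[abs(P[:,2]-h)<.005]
    r=cv2.minAreaRect(lid[:,:2].astype(np.float32)*1000)
    b=cv2.boxPoints(r); e=max([b[1]-b[0],b[2]-b[1]],key=np.linalg.norm)
    lug=P[P[:,2]>h+.007]
    print(n,"top z",h.round(4),"ctr",np.round(r[0],1),"size",np.round(r[1],1),"yaw",np.degrees(np.arctan2(e[1],e[0])).round(2),"lugs",len(lug),lug.mean(0).round(4),lid.mean(0).round(4))
for n,(u,v) in dict(jar=(237,183),block=(297,309),beater=(415,208),fig=(292,145)).items(): print(n,W[v,u].round(3))
p=np.load("top0.npz")["img"][170:345,180:480]; cv2.imwrite("pics/crop0.png",cv2.resize(p,None,fx=2.6,fy=2.6))
E
python3 seg.py
```

```text
cam [ 0.27409985 -0.02398547  1.35167024]
left top z 0.0459 ctr [521.9 255.6] size [ 55.5 142.5] yaw -5.18 lugs 263 [0.5185 0.2541 0.0582] [0.5188 0.2532 0.0458]
mid top z 0.0695 ctr [558.6  -1.9] size [ 57.  145.4] yaw -8.25 lugs 269 [ 0.5574 -0.0031  0.0819] [ 0.5565 -0.003   0.0698]
right top z 0.0614 ctr [ 441.2 -312.6] size [ 57.6 145.3] yaw -24.79 lugs 286 [ 0.4442 -0.3107  0.0738] [ 0.4432 -0.3101  0.0615]
jar [0.653 0.203 0.098]
block [0.368 0.026 0.034]
beater [ 0.657 -0.247  0.02 ]
fig [0.76  0.079 0.109]
```

```bash
sleep 0
```

```text
(no output)
```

View pics/crop0.png

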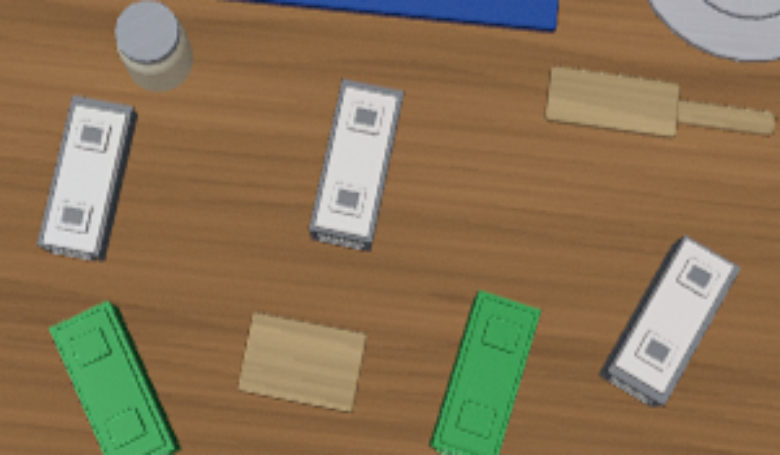

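The crop confirms three white boxes and two green decoys. By top height, the mid box (316,233) at 69.5 mm is the tallest and stays as the foot. The right box (438,293) at 61.4 mm is the middle-sized one, and the left box (213,238) at 45.9 mm is the lowest. On the way I'll pass over each one with the wrist camera.

Run:
```python
from h import *
s=snapshot("wrist"); print(np.round(s["tool_from_camera"],4)); print(s["K"])
```

```text
[[-5.000e-04 -9.473e-01 -3.203e-01  8.370e-02]
 [ 1.000e+00 -5.000e-04 -1.000e-04 -8.000e-04]
 [-1.000e-04 -3.203e-01  9.473e-01 -1.432e-01]
 [ 0.000e+00  0.000e+00  0.000e+00  1.000e+00]]
[[429.49600256   0.         322.42754126]
 [  0.         429.49600256 237.65707715]
 [  0.           0.           1.        ]]
```

Request:
{"fn": "servo_tool", "kwargs": {
  "increments": [
    [0.9,-1,0.1,0,0,0,1],
    [0.9,-1,0.1,0,0,0,1],
    [0.9,-1,0.1,0,0,0,1],
    [0.9,-1,0.1,0,0,0,1],
    [0.9,-1,0.1,0,0,0,1],
    [0.9,-1,0.1,0,0,0,1],
    [0.9,-1,0.1,0,0,0,1],
    [0.9,-1,0.1,0,0,0,1],
    [0.9,-1,0.1,0,0,0,1],
    [0.9,-1,0.1,0,0,0,1],
    [0.3,-1,0,0,0,0,1],
    [0,0,0,0,0,0,1],
    [0,0,0,0,0,0,1]
  ]
}}

```text
time_s: 1.23
tool_pos: [0.4647, 0.2655, 0.261]
ee_rot: [-0.476, -3.105, 0.0]
ft_force: [-0.5, 1.1, 0.6]
finger_gap: 0.0854
grip_force: 0.0
```

```bash
cat > w.py <<'E'
from h import *
from scipy.spatial.transform import Rotation as Ro
def wrist(tag):
    st=get_state(); s=snapshot("wrist"); T=np.eye(4)
    T[:3,:3]=Ro.from_rotvec(st["ee_rot"]).as_matrix(); T[:3,3]=st["tool_pos"]
    T=T@s["tool_from_camera"]; s["R"]=T[:3,:3].T; s["t"]=-T[:3,:3].T@T[:3,3]
    cv2.imwrite(f"pics/{tag}.png",s["img"]); np.savez(tag+".npz",**s); return s
def ana(s,c0,h,yaw0):
    """c0 approx centre, h box height, yaw0 deg. Fit lugs, lid and near body end."""
    W=world(s); a=np.radians(yaw0); 
    q=W[...,:2]-c0; X=q@[np.cos(a),np.sin(a)]; Y=q@[-np.sin(a),np.cos(a)]; Z=W[...,2]
    ok=(s["depth"]>0)&(abs(X)<.1)&(abs(Y)<.06)
    lid=ok&(abs(Z-h)<.004); lug=ok&(Z>h+.009)&(Z<h+.018)
    k,l,stt,_=cv2.connectedComponentsWithStats(lug.astype(np.uint8))
    L=[]
    for i in range(1,k):
        if stt[i,4]>80:
            r=cv2.minAreaRect(np.float32(np.c_[X[l==i],Y[l==i]]*1000)); L.append(np.array(r[0])); print("  lug",np.round(r[0],2),np.round(r[1],1),"z",np.median(Z[l==i]).round(4))
    def ext(m,n):
        x=X[m]*1000;y=Y[m]*1000; print("  ",n,m.sum(),"x",np.percentile(x,[.5,99.5]).round(1),"y",np.percentile(y,[.5,99.5]).round(1),"z",np.median(Z[m]).round(4))
    ext(lid,"lid")
    body=ok&(Z>.012)&(Z<h-.013); ext(body,"body")
    for n,mm in (("-x",body&(X<-.05)&(abs(Y)<.02)),("+x",body&(X>.05)&(abs(Y)<.02)),("-y",body&(Y<-.02)&(abs(X)<.06)),("+y",body&(Y>.02)&(abs(X)<.06))):
        if mm.sum()>40: v=(X if "x" in n else Y)[mm]*1000; o=(Y if "x" in n else X)[mm]*1000; print("   face",n,mm.sum(),"med",np.median(v).round(2),"slope",np.polyfit(o,v,1)[0].round(4))
    if len(L)==2:
        d=L[1]-L[0]; d=d*np.sign(d[0]); print("  lug mid",((L[0]+L[1])/2).round(2),"dist",np.linalg.norm(d).round(1),"dyaw",np.degrees(np.arctan2(d[1],d[0])).round(2))
E
python3 - <<'E'
from w import *
s=wrist("w_sh"); ana(s,[.521,.255],.046,-5.2)
t=dict(np.load("top0.npz"))
for c,h,y in(([.521,.255],.046,-5.2),([.558,-.002],.07,-8.25),([.442,-.312],.062,-24.8)): print("top",h); ana(t,c,h,y)
E
```

```text
lug [-42.45  -3.39] [26.2 29.9] z 0.0584
  lug [37.21 -2.9 ] [26.4 29.9] z 0.0583
   lid 6095 x [-71.3  65.2] y [-28.5  22.1] z 0.0463
   body 394 x [-75.6 -72.5] y [-30.8  28.4] z 0.022
   face -x 283 med -73.37 slope -0.0116
  lug mid [-2.62 -3.15] dist 79.7 dyaw 0.35
top 0.046
  lug [38.17 -0.39] [29.7 25.6] z 0.0584
  lug [-41.55  -1.28] [30.4 26.1] z 0.0587
   lid 731 x [-69.9  67.3] y [-26.8  24.5] z 0.0461
   body 160 x [-74.5  78.4] y [-29.3  33.1] z 0.0244
   face -y 80 med -28.07 slope 0.0084
  lug mid [-1.69 -0.83] dist 79.7 dyaw 0.63
top 0.07
  lug [39.69  0.72] [26.  29.5] z 0.0827
  lug [-40.16  -2.32] [30.1 25.8] z 0.0821
   lid 754 x [-68.1  68.6] y [-27.6  25.7] z 0.07
   body 128 x [-75.   77.8] y [-32.7  31.3] z 0.0454
   face -x 55 med -72.17 slope -0.048
  lug mid [-0.23 -0.8 ] dist 79.9 dyaw 2.18
top 0.062
  lug [41.85  1.42] [29.5 27. ] z 0.0745
  lug [-37.72   2.38] [25.9 29.6] z 0.0743
   lid 810 x [-66.1  70.4] y [-24.   27.3] z 0.0618
   body 212 x [-76.7  75. ] y [-33.   29.5] z 0.0343
   face -x 55 med -74.26 slope 0.0007
   face +y 85 med 28.49 slope -0.0067
  lug mid [2.07 1.9 ] dist 79.6 dyaw -0.7
```

View pics/w_sh.png

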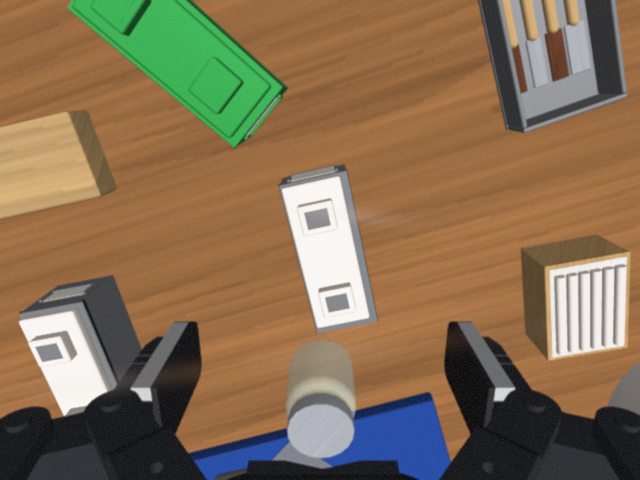

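Request:
{"fn": "servo_tool", "kwargs": {
  "increments": [
    [0.3,-1,0,0,0,0,1],
    [0.3,-1,0,0,0,0,1],
    [0.3,-1,0,0,0,0,1],
    [0.3,-1,0,0,0,0,1],
    [0.3,-1,0,0,0,0,1],
    [0.3,-1,0,0,0,0,1],
    [0.2,-1,0,0,0,0,1],
    [0,-1,0,0,0,0,1],
    [0,-0.9,0,0,0,0,1],
    [0,0,0,0,0,0,1],
    [0,0,0,0,0,0,1]
  ]
}}

```text
time_s: 2.2
tool_pos: [0.5241, 0.0003, 0.261]
ee_rot: [-0.471, -3.105, -0.001]
ft_force: [-0.6, 0.1, 0.3]
finger_gap: 0.0854
grip_force: 0.0
```

The wrist view shows the lowest box at (327,248) with both lugs sharp, measured 26x30 mm and 79.7 mm apart, so the fit is sound. Next I'll measure the foot.

Run:
```python
from w import *
s=wrist("w_base"); ana(s,[.558,-.002],.07,-7)
```

```text
lug [-40.77  -4.25] [26.3 30. ] z 0.0825
  lug [39.13 -3.02] [27. 30.] z 0.0824
   lid 7283 x [-69.6  66.9] y [-29.1  22. ] z 0.0704
   body 534 x [-75.7 -72.3] y [-33.8  25.3] z 0.0372
   face -x 374 med -73.4 slope -0.0165
  lug mid [-0.82 -3.63] dist 79.9 dyaw 0.88
```

Request:
{"fn": "servo_tool", "kwargs": {
  "increments": [
    [-0.4,-1,0,0,0,-0.04,1],
    [-0.4,-1,0,0,0,-0.04,1],
    [-0.4,-1,0,0,0,0,1],
    [-0.4,-1,0,0,0,0,1],
    [-0.4,-1,0,0,0,0,1],
    [-0.4,-1,0,0,0,0,1],
    [-0.4,-1,0,0,0,0,1],
    [-0.4,-1,0,0,0,0,1],
    [-0.4,-1,0,0,0,0,1],
    [-0.3,-0.8,0,0,0,0,1],
    [0,0,0,0,0,0,1],
    [0,0,0,0,0,0,1]
  ]
}}

```text
time_s: 3.25
tool_pos: [0.4077, -0.2934, 0.2611]
ee_rot: [-0.664, -3.07, -0.002]
ft_force: [0.7, 0.7, -0.0]
finger_gap: 0.0858
grip_force: 0.0
```

Run:
```python
from w import *
s=wrist("w_deep"); ana(s,[.442,-.312],.062,-25)
st=get_state(); R=Ro.from_rotvec(st["ee_rot"]).as_matrix(); print("tool y yaw",np.degrees(np.arctan2(R[1,1],R[0,1])),R[2],st["tool_pos"])
```

```text
lug [-38.47  -1.33] [26.  30.3] z 0.0745
  lug [41.6  -1.94] [29.9 26.5] z 0.0743
   lid 6856 x [-66.9  69.5] y [-27.   23.7] z 0.0623
   body 495 x [-77.4 -74.3] y [-33.7  25.6] z 0.0313
   face -x 358 med -75.14 slope -0.003
  lug mid [ 1.57 -1.64] dist 80.1 dyaw -0.43
tool y yaw 65.64651802464232 [ 2.27001962e-04  8.82806716e-04 -9.99999585e-01] [ 0.40790171 -0.29286042  0.26116647]
```

Request:
{"fn": "servo_tool", "kwargs": {
  "increments": [
    [0.5,-0.4,-0.8,0,0,-0.01,1],
    [0.5,-0.35,-0.8,0,0,0,1],
    [0.07,0,-0.9,0,0,0,1],
    [0,0,-0.9,0,0,0,1],
    [0,0,-0.9,0,0,0,1],
    [0,0,-0.9,0,0,0,1],
    [0,0,-0.9,0,0,0,1],
    [0,0,-0.9,0,0,0,1],
    [0,0,-0.8,0,0,0,1],
    [0,0,-0.55,0,0,0,1],
    [0,0,0,0,0,0,1],
    [0,0,0,0,0,0,-1],
    [0,0,0,0,0,0,-1],
    [0,0,0,0,0,0,-1],
    [0,0,0,0,0,0,-1],
    [0,0,0,0,0,0,-1]
  ]
}}

```text
time_s: 4.63
tool_pos: [0.4408, -0.3171, 0.0128]
ee_rot: [0.688, 3.062, -0.001]
ft_force: [1.9, 3.4, 5.3]
finger_gap: 0.0595
grip_force: 68.2
```

Request:
{"fn": "servo_tool", "kwargs": {
  "increments": [
    [0,0,0.4,0,0,0,-1],
    [0,0,0.9,0,0,0,-1],
    [0,0,1,0,0,0,-1],
    [0,0,1,0,0,0,-1],
    [0,0,1,0,0,0,-1],
    [0.326,0.865,0,0,0,0.0178,-1],
    [0.326,0.865,0,0,0,0.0178,-1],
    [0.326,0.865,0,0,0,0.0178,-1],
    [0.326,0.865,0,0,0,0.0178,-1],
    [0.326,0.865,0,0,0,0.0178,-1],
    [0.326,0.865,0,0,0,0.0178,-1],
    [0.326,0.865,0,0,0,0.0178,-1],
    [0.326,0.865,0,0,0,0.0178,-1],
    [0.326,0.865,0,0,0,0.0178,-1],
    [0.326,0.865,0,0,0,0.0178,-1],
    [0.326,0.865,0,0,0,0.0178,-1],
    [0.326,0.865,0,0,0,0.0178,-1],
    [0,0,0,0,0,0,-1],
    [0,0,0,0,0,0,-1]
  ]
}}

```text
time_s: 6.22
tool_pos: [0.5557, -0.0042, 0.1391]
ee_rot: [-0.164, -3.135, 0.001]
ft_force: [-0.6, 0.4, -4.8]
finger_gap: 0.0591
grip_force: 67.5
```

```bash
cat > pose.py <<'E'
from w import *
def pose():
    st=get_state(); R=Ro.from_rotvec(st["ee_rot"]).as_matrix(); y=np.degrees(np.arctan2(R[1,1],R[0,1]))-90
    print("tcp",st["tool_pos"].round(4),"yaw",y.round(2),"tilt",R[:2,2].round(4),"F",st["ft_force"].round(1),"M",st["wrist_torque"].round(2),"gap",st["finger_gap"].round(4),"t",st["time_s"].round(2)); return st["tool_pos"],y
E
python3 - <<'E'
from pose import *
p,y=pose(); s=wrist("w_h1"); ana(s,p[:2],p[2]-.0128+.062,y)
W=world(s); print(W[::60,::80,2].round(2))
E
```

```text
Traceback (most recent call last):
  File "pose.py", line 4, in pose
    print("tcp",st["tool_pos"].round(4),"yaw",y.round(2),"tilt",R[:2,2].round(4),"F",st["ft_force"].round(1),"M",st["wrist_torque"].round(2),"gap",st["finger_gap"].round(4),"t",st["time_s"].round(2)); return st["tool_pos"],y
                                                                                                                                                   ^^^^^^^^^^^^^^^^^^^^^^
AttributeError: 'float' object has no attribute 'round'
```

```bash
sed -i 's/st\["finger_gap"\].round(4)/round(float(st["finger_gap"]),4)/; s/st\["time_s"\].round(2)/round(float(st["time_s"]),2)/' pose.py
python3 - <<'E'
from pose import *
p,y=pose(); s=wrist("w_h1"); ana(s,p[:2],p[2]-.0128+.062,y)
E
```

```text
tcp [ 0.5557 -0.0042  0.1391] yaw -5.99 tilt [-0.0024 -0.0004] F [-0.6  0.4 -4.8] M [-0.02  0.03  0.04] gap 0.0591 t 6.22
  lug [-38.49   2.48] [30.4 27. ] z 0.2009
  lug [ -2.68 -50.75] [26.3 18.5] z 0.2001
  lug [-2.62 49.9 ] [20.2 25.7] z 0.2001
  lug [-13.32 -32.56] [ 5.6 19.9] z 0.2002
  lug [-13.16  32.06] [20.8  6.2] z 0.2001
   lid 46093 x [-67.5  14.7] y [-50.3  49.3] z 0.1888
   body 5048 x [-77.9  -7.4] y [-43.6  42.5] z 0.1632
   face -x 2477 med -75.82 slope 0.001
   face -y 900 med -40.24 slope -1.525
   face +y 837 med 39.32 slope 1.4481
```

View pics/w_h1.png

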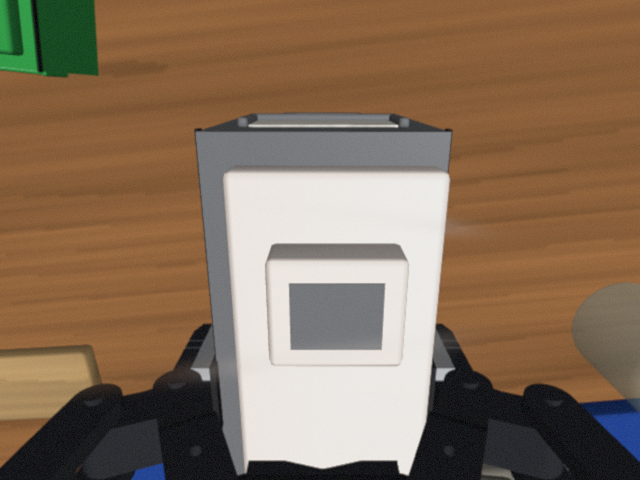

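The held box fills the centre, with its near rim at row ~130, its near lug at (337,313), and the lid clearly off the body. I'll use the rim edge to place the body in the tool frame.

```bash
cat >> pose.py <<'E'
def rim(tag,p,y,zr):
    s=dict(np.load(tag+".npz")); W=world(s); a=np.radians(y); q=W[...,:2]-p[:2]
    X=q@[np.cos(a),np.sin(a)]*1000; Y=q@[-np.sin(a),np.cos(a)]*1000; Z=W[...,2]
    m=(abs(Z-zr)<.003)&(s["depth"]>0)&(X<-55)&(X>-95)&(abs(Y)<40)
    print("rim n",m.sum(),"z",np.median(Z[m]).round(4))
    for lo in(-20,-10,0,10): 
        k=m&(Y>lo)&(Y<lo+10); print("  y",lo,"xmin",np.percentile(X[k],[0,2,50]).round(1) if k.sum() else None)
    k=m&(X>-74)&(X<-66); print("  yext",np.percentile(Y[k],[0,1,99,100]).round(1))
E
python3 - <<'E'
from pose import *
p,y=pose(); rim("w_h1",p,y,p[2]-.0128+.052)
E
```

```text
tcp [ 0.5556 -0.0051  0.1391] yaw -6.07 tilt [-0.0022 -0.0006] F [-0.3 -0.  -5.4] M [-0.   -0.02  0.03] gap 0.0596 t 6.27
rim n 10301 z 0.1791
  y -20 xmin [-75.3 -75.2 -71.3]
  y -10 xmin [-75.3 -75.2 -71.5]
  y 0 xmin [-75.3 -75.2 -71.4]
  y 10 xmin [-75.3 -75.2 -71.4]
  yext [-30.4 -29.3  30.   31.1]
```

Request:
{"fn": "servo_tool", "kwargs": {
  "increments": [
    [0.015,-0.015,-0.4,0,0,0,-1],
    [0,0,-0.6,0,0,0,-1],
    [0,0,-0.4,0,0,0,-1],
    [0,0,-0.05,0,0,0,-1],
    [0,0,-0.05,0,0,0,-1],
    [0,0,-0.05,0,0,0,-1],
    [0,0,0,0,0,0,-1],
    [0,0,0,0,0,0,-1]
  ]
}}

```text
time_s: 6.93
tool_pos: [0.5573, -0.0057, 0.0939]
ee_rot: [0.168, 3.137, -0.0]
ft_force: [0.1, 0.7, -5.4]
finger_gap: 0.0593
grip_force: 67.7
```

Request:
{"fn": "servo_tool", "kwargs": {
  "increments": [
    [0,0,-0.03,0,0,0,-1],
    [0,0,-0.03,0,0,0,-1],
    [0,0,-0.03,0,0,0,-1],
    [0,0,0,0,0,0,-1]
  ]
}}

```text
time_s: 7.27
tool_pos: [0.5569, -0.0056, 0.0904]
ee_rot: [-0.167, -3.137, -0.0]
ft_force: [0.8, 0.5, -6.1]
finger_gap: 0.0593
grip_force: 67.7
```

Request:
{"fn": "servo_tool", "kwargs": {
  "increments": [
    [0,0,-0.05,0,0,0,-1],
    [0,0,-0.05,0,0,0,-1],
    [0,0,-0.05,0,0,0,-1],
    [0,0,0,0,0,0,-1],
    [0,0,0,0,0,0,-1]
  ]
}}

```text
time_s: 7.68
tool_pos: [0.5569, -0.0056, 0.0858]
ee_rot: [-0.167, -3.137, -0.0]
ft_force: [-0.6, -0.6, -5.0]
finger_gap: 0.0597
grip_force: 67.7
```

It slid in without touching the lugs. I'll bring it down to the lid.

Request:
{"fn": "servo_tool", "kwargs": {
  "increments": [
    [0,0,-0.04,0,0,0,-1],
    [0,0,-0.04,0,0,0,-1],
    [0,0,-0.04,0,0,0,-1],
    [0,0,-0.03,0,0,0,-1],
    [0,0,0,0,0,0,-1],
    [0,0,0,0,0,0,-1]
  ]
}}

```text
time_s: 8.18
tool_pos: [0.5576, -0.0057, 0.0828]
ee_rot: [0.167, 3.136, -0.0]
ft_force: [-4.0, -0.3, 5.4]
finger_gap: 0.0592
grip_force: 68.4
```

Request:
{"fn": "servo_tool", "kwargs": {
  "increments": [
    [0,0,-0.02,0,0,0,-1],
    [0,0,0,0,0,0,-1],
    [0,0,0,0,0,0,1],
    [0,0,0,0,0,0,1],
    [0,0,0,0,0,0,1],
    [0,0,0,0,0,0,1],
    [0,0,0,0,0,0,1],
    [0,0,0.4,0,0,0,1],
    [0,0,0.9,0,0,0,1],
    [0,0,1,0,0,0,1],
    [0,0,1,0,0,0,1],
    [0,0,1,0,0,0,1],
    [-0.4,0,1,0,0,0,1],
    [-0.4,0,1,0,0,0,1],
    [-0.3,0,0.5,0,0,0,1],
    [0,0,0,0,0,0,1],
    [0,0,0,0,0,0,1]
  ]
}}

```text
time_s: 9.6
tool_pos: [0.5246, -0.0057, 0.2868]
ee_rot: [0.167, 3.133, -0.001]
ft_force: [-0.4, -1.8, -1.0]
finger_gap: 0.0853
grip_force: 0.0
```

Run:
```python
from pose import *
p,y=pose(); s=wrist("w_d2"); ana(s,[.5567,-.0055],.132,-6.1)
```

```text
tcp [ 0.5246 -0.0057  0.2868] yaw -6.11 tilt [ 0.0037 -0.0006] F [-0.4 -1.8 -1. ] M [ 0.01 -0.01 -0.02] gap 0.0853 t 9.6
  lug [-38.22   2.28] [26.  29.8] z 0.1445
  lug [41.16  2.16] [26.6 30.2] z 0.1443
   lid 8785 x [-66.9  70. ] y [-23.   27.5] z 0.1324
   body 1003 x [-77.1 -72. ] y [-29.9  29.5] z 0.0906
   face -x 699 med -74.72 slope -0.001
  lug mid [1.47 2.22] dist 79.4 dyaw -0.08
```

The middle box is home: its lug tops are at 144.4 mm against 144 expected. Next is the lowest box.

Request:
{"fn": "servo_tool", "kwargs": {
  "increments": [
    [-0.05,0.96,0,0,0,0.015,1],
    [0,0.96,0,0,0,0,1],
    [0,0.96,0,0,0,0,1],
    [0,0.96,0,0,0,0,1],
    [0,0.96,0,0,0,0,1],
    [0,0.96,0,0,0,0,1],
    [0,0.96,-0.6,0,0,0,1],
    [0,0.96,-0.6,0,0,0,1],
    [0,0.96,-0.6,0,0,0,1],
    [0,0,-1,0,0,0,1],
    [0,0,-1,0,0,0,1],
    [0,0,-1,0,0,0,1],
    [0,0,-1,0,0,0,1],
    [0,0,-1,0,0,0,1],
    [0,0,-1,0,0,0,1],
    [0,0,-0.8,0,0,0,1],
    [0,0,-0.3,0,0,0,1],
    [0,0,0,0,0,0,1],
    [0,0,0,0,0,0,1]
  ]
}}

```text
time_s: 11.23
tool_pos: [0.5221, 0.2534, 0.0172]
ee_rot: [-0.13, -3.137, 0.001]
ft_force: [0.8, 0.3, -0.2]
finger_gap: 0.0854
grip_force: 0.0
```

Request:
{"fn": "servo_tool", "kwargs": {
  "increments": [
    [0,0,-0.3,0,0,0,1],
    [0,0,-0.22,0,0,0,1],
    [0,0,0,0,0,0,1],
    [0,0,0,0,0,0,-1],
    [0,0,0,0,0,0,-1],
    [0,0,0,0,0,0,-1],
    [0,0,0,0,0,0,-1],
    [0,0,0,0,0,0,-1]
  ]
}}

```text
time_s: 11.9
tool_pos: [0.5234, 0.2539, 0.0034]
ee_rot: [0.13, 3.137, 0.001]
ft_force: [0.7, 0.2, 3.7]
finger_gap: 0.0592
grip_force: 68.2
```

Run:
```python
from pose import *
p,y=pose()
```

```text
tcp [0.5234 0.2539 0.0034] yaw -4.76 tilt [0.0017 0.0006] F [0.7 0.2 3.7] M [ 0.02  0.01 -0.05] gap 0.0592 t 11.9
```

Request:
{"fn": "servo_tool", "kwargs": {
  "increments": [
    [0,0,0.4,0,0,0,-1],
    [0,0,0.9,0,0,0,-1],
    [0,0,1,0,0,0,-1],
    [0,0,1,0,0,0,-1],
    [0,0,1,0,0,0,-1],
    [0,0,1,0,0,0,-1],
    [0,0,1,0,0,0,-1],
    [0.13,-0.953,0,0,0,-0.015,-1],
    [0.13,-0.953,0,0,0,0,-1],
    [0.13,-0.953,0,0,0,0,-1],
    [0.13,-0.953,0,0,0,0,-1],
    [0.13,-0.953,0,0,0,0,-1],
    [0.13,-0.953,0,0,0,0,-1],
    [0.13,-0.953,0,0,0,0,-1],
    [0.13,-0.953,0,0,0,0,-1],
    [0.13,-0.953,0,0,0,0,-1],
    [0,0,0,0,0,0,-1],
    [0,0,0,0,0,0,-1]
  ]
}}

```text
time_s: 13.4
tool_pos: [0.5567, -0.0049, 0.1905]
ee_rot: [-0.172, -3.134, -0.001]
ft_force: [-0.4, 0.6, -4.4]
finger_gap: 0.0587
grip_force: 67.5
```

Run:
```python
from pose import *
p,y=pose(); s=wrist("w_h2"); ana(s,p[:2],p[2]-.0034+.046,y); rim("w_h2",p,y,p[2]-.0034+.036); pose()
```

```text
tcp [ 0.5567 -0.0049  0.1905] yaw -6.28 tilt [-0.0025  0.0006] F [-0.4  0.6 -4.4] M [ 0.02 -0.03 -0.01] gap 0.0587 t 13.4
  lug [-44.18  -2.93] [26.5 30.3] z 0.2458
  lug [ -7.07 -40.87] [27.3 31.1] z 0.2485
  lug [-7.37 40.31] [32.  27.9] z 0.2485
   lid 49169 x [-73.   21.3] y [-33.9  32.6] z 0.2336
   body 5078 x [-77.1  -7.6] y [-43.3  42.2] z 0.207
   face -x 2860 med -75.09 slope -0.0024
   face -y 663 med -39.9 slope -1.4772
   face +y 660 med 38.7 slope 1.4864
rim n 3540 z 0.2238
  y -20 xmin [-74.6 -74.5 -73.8]
  y -10 xmin [-74.6 -74.5 -73.8]
  y 0 xmin [-74.6 -74.5 -73.8]
  y 10 xmin [-74.6 -74.5 -73.8]
  yext [-31.2 -30.8  29.7  30.1]
tcp [ 0.5567 -0.0039  0.1905] yaw -6.18 tilt [-0.0024  0.0008] F [-0.2  0.9 -5. ] M [ 0.02 -0.01 -0.01] gap 0.0587 t 13.45
```

Request:
{"fn": "servo_tool", "kwargs": {
  "increments": [
    [0.02,0.03,-0.4,0,0,0,-1],
    [0,0,-0.5,0,0,0,-1],
    [0,0,-0.3,0,0,0,-1],
    [0,0,-0.1,0,0,0,-1],
    [0,0,-0.05,0,0,0,-1],
    [0,0,-0.05,0,0,0,-1],
    [0,0,-0.03,0,0,0,-1],
    [0,0,0,0,0,0,-1],
    [0,0,0,0,0,0,-1]
  ]
}}

```text
time_s: 14.2
tool_pos: [0.5587, -0.0029, 0.1492]
ee_rot: [0.167, 3.136, -0.0]
ft_force: [0.8, 0.9, -5.1]
finger_gap: 0.059
grip_force: 67.5
```

Request:
{"fn": "servo_tool", "kwargs": {
  "increments": [
    [0,0,-0.04,0,0,0,-1],
    [0,0,-0.04,0,0,0,-1],
    [0,0,-0.03,0,0,0,-1],
    [0,0,-0.03,0,0,0,-1],
    [0,0,0,0,0,0,-1],
    [0,0,0,0,0,0,-1]
  ]
}}

```text
time_s: 14.7
tool_pos: [0.5582, -0.0029, 0.1442]
ee_rot: [-0.167, -3.137, 0.0]
ft_force: [0.0, 0.5, -4.1]
finger_gap: 0.0596
grip_force: 67.5
```

Request:
{"fn": "servo_tool", "kwargs": {
  "increments": [
    [0,0,-0.05,0,0,0,-1],
    [0,0,-0.05,0,0,0,-1],
    [0,0,-0.05,0,0,0,-1],
    [0,0,-0.05,0,0,0,-1],
    [0,0,0,0,0,0,-1],
    [0,0,0,0,0,0,-1]
  ]
}}

```text
time_s: 15.2
tool_pos: [0.5581, -0.0028, 0.1381]
ee_rot: [-0.167, -3.137, -0.0]
ft_force: [-0.3, -0.8, -4.1]
finger_gap: 0.059
grip_force: 67.5
```

Request:
{"fn": "servo_tool", "kwargs": {
  "increments": [
    [0,0,-0.04,0,0,0,-1],
    [0,0,-0.03,0,0,0,-1],
    [0,0,-0.03,0,0,0,-1],
    [0,0,-0.02,0,0,0,-1],
    [0,0,0,0,0,0,-1],
    [0,0,0,0,0,0,-1]
  ]
}}

```text
time_s: 15.7
tool_pos: [0.5585, -0.0028, 0.1353]
ee_rot: [0.167, 3.137, 0.0]
ft_force: [-2.0, 0.8, -0.4]
finger_gap: 0.0592
grip_force: 68.1
```

Contact is beginning at the expected home height. A small further press, then I'll release, back off and check.

Request:
{"fn": "servo_tool", "kwargs": {
  "increments": [
    [0,0,-0.03,0,0,0,-1],
    [0,0,0,0,0,0,-1],
    [0,0,0,0,0,0,1],
    [0,0,0,0,0,0,1],
    [0,0,0,0,0,0,1],
    [0,0,0,0,0,0,1],
    [0,0,0,0,0,0,1],
    [0,0,0.4,0,0,0,1],
    [0,0,0.9,0,0,0,1],
    [0,0,1,0,0,0,1],
    [0,0,1,0,0,0,1],
    [0,0,1,0,0,0,1],
    [-0.4,0,1,0,0,0,1],
    [-0.4,0,1,0,0,0,1],
    [-0.3,0,0.5,0,0,0,1],
    [0,0,0,0,0,0,1],
    [0,0,0,0,0,0,1]
  ]
}}

```text
time_s: 17.12
tool_pos: [0.5257, -0.0029, 0.3397]
ee_rot: [0.167, 3.133, -0.001]
ft_force: [0.4, 0.7, -0.2]
finger_gap: 0.0854
grip_force: 0.0
```

Run:
```python
from pose import *
pose(); s=wrist("w_d3"); ana(s,[.558,-.003],.178,-6.1)
```

```text
tcp [ 0.5257 -0.0029  0.3397] yaw -6.11 tilt [ 0.0037 -0.0006] F [ 0.4  0.7 -0.2] M [-0.02  0.   -0.  ] gap 0.0854 t 17.12
  lug [-43.86  -2.64] [29.9 26.3] z 0.1903
  lug [35.42 -2.42] [29.6 26.2] z 0.1903
   lid 8605 x [-72.6  63.7] y [-27.8  22.7] z 0.1783
   body 1384 x [-78.2 -72.5] y [-33.1  28.8] z 0.1213
   face -x 958 med -75.58 slope -0.0028
  lug mid [-4.22 -2.53] dist 79.3 dyaw 0.16
```

The lug tops are level at 190.3 mm against 190 expected, so both boxes are fully home and the gripper is clear.

```bash
python3 -c "
from rig import *
print(close_job())"
```

```text
the job is handed in; nothing more can be done
None
```

The stack is complete and handed in at about 17 s: the middle-sized box sits home on the tallest and the lowest on top of that, both measured level at the expected heights. The gripper is released and clear, and I touched nothing else on the table; the judge returned no verdict.

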